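# Ballast and raise the telescopic stand

## Task

Get the small telescopic stand ready for use. The two closed tins look alike but one is clearly heavier: while the stand is still down, set the heavier tin upright on the round rubber pad on the stand's foot as ballast, then pull the inner tube up by its knob until the lock button clicks out; the lighter tin goes upright in the shallow tray. Set the tins down, do not drop or tip them, and leave everything else where it is.

Things in the scene. Friction and masses are not known exactly. Their poses are not given: they have to be found in the camera images.
- tin_a_center (a point): Centre (40 mm above its underside) of one of two closed round metal tins that look exactly alike: upright, 62 mm across (lid band 64), 80 mm high. Their contents are hidden; one tin weighs at least 0.2 kg more than the other, both are under 0.75 kg, and which one is heavy changes from start to start. Something inside is loose by a few mm. z is the tin's upright axis.
- tin_b_center (a point): The same point of the other tin.
- tin_a: The tin of point tin_a_center; origin at the centre of its underside.
- tin_b: The tin of point tin_b_center; origin at the centre of its underside.
- ballast_pad: Round black rubber pad, 110 mm across and 3 mm thick, on the flat foot plate of the telescopic stand; origin at the centre of the pad's underside, which lies 12 mm above the table, so the pad's top is at z = 15 mm. Its +x points along the foot plate to the stand's upright tube, whose axis is 140 mm from the pad's centre. The foot plate is grey, fixed, 270 x 130 x 12 mm. z is up.
- tray: Shallow open tray, 200 mm (its x) by 150 mm (its y), 40 mm high, walls and floor 4 mm thick, fixed, on the other side of the tins from the stand; origin at the centre of its underside.
- mast_knob (a point): Point on the axis of the black knob on top of the stand's inner tube, half-way up the part to grip: a cylinder 36 mm across from 20 mm below to 18 mm above this point, under a wider cap 46 mm across that ends 28 mm above it. It moves straight up with the inner tube. The outer tube, 34 mm across, ends 142 mm above the table, 26 mm below this point when the inner tube is fully in.
- mast (a joint): How far the inner tube is pulled out, m: 0 fully in (starts anywhere from 0 to 0.02), lock position 0.090 (the lock springs out once past 0.088), end stop at 0.093: pull up to the stop. Stiff: takes about 10 N to pull up and stays where it is left.
- lock_button (a joint): The sprung lock button, m: 0 when held inside the tube, jumps out to 0.010 when the inner tube reaches its lock position; then the inner tube can no longer slide.
- button_face (a point): Centre of the outer face of the lock button, a brass pin 14 mm across; hidden in the outer tube until it springs out of the dark round hole in the tube's side, 112 mm above the table, on the side away from the pad.
- meter: Bystander: dark hand-held meter lying flat at the left-hand side, 78 x 150 x 34 mm. Origin at the centre of its underside.
- magnet: Bystander: plain dark bar magnet lying flat between the tins, 22 x 100 x 14 mm. Origin at the centre of its underside.
- beaker: Bystander: clear open beaker, 76 mm across, 95 mm high, beyond the tins. Origin at the centre of its underside.
- lens: Bystander: round lens in a black ring on a wooden foot, 121 mm high, far side. Origin at the centre of its underside.
- masses: Bystander: stack of brass slotted masses on a hooked hanger, 48 mm across, 152 mm high to the top of its hook, far side. Origin at the centre of its underside.
- friction_block: Bystander: plain wooden block, 140 x 70 x 45 mm, at the right-hand side. Origin at the centre of its underside.
- screwdriver: Bystander: screwdriver lying at the left-hand side.

How it is judged:
By the outcome, as a careful person would: the job done as asked, in the order asked, and still so for the second after the job is handed in, with the robot touching nothing.
It also fails if it takes over 72 s, if anything falls off the work surface, if the arm or the gripper's body presses on something with over 40 N, if the wrist force passes 120 N, or if a joint passes its speed limit or range.

## Robot

A 6-joint arm with a two-finger parallel gripper is mounted at the origin on the work surface. World frame = base frame: x ahead of the robot, y to its left, z up, the work surface at z = 0. Lengths are in m, angles in rad, forces in N, time in s.
With the tool pointing down it reaches from about 0.375 to 0.9 m from the base axis. Payload 3.1 kg.
Tool frame: the origin (TCP) lies on the front face of the gripper's body, between the roots of the fingers; the fingertips stand 73 mm ahead of it and the grasp point (between the pads) lies 54 mm ahead of it (manip.finger_overhang is the distance from the TCP to the fingertips, in m); z points along the fingers, y is the direction in which the jaws open and shut (so a half turn about z gives the same grasp; the last joint's range is limited). The gripper opens to 85 mm and grips with 20 to 120 N. Pads are 22 mm wide; open, the fingers measure 114 mm over their backs; the gripper's body (76 mm by 85 mm) begins 54 mm behind the grasp point. The pads swing forward as they close: fully open they stand 13 mm farther back than shut.
Start: joints at [-1.413, 0.527, 1.433, -0, 1.181, -0.178], TCP at [0.207, -0.59, 0.304] pointing down, gripper open.
Joint ranges: [-3.08, 3.08], [-0.75, 2.2], [0.22, 2.44], [-1.43, 4.57], [0, 2.65], [-2.85, 2.85]. Speed limits (rad/s): [2.79, 2.79, 3.14, 3.14, 3.14, 3.14].

## Interface

Orientations are given as a unit quaternion [x, y, z, w].
In Python, from station import manip gives the robot as it stands.
- The arm moves only by the tool apply_moves, never from a script. Its argument "increments" is a list that holds one entry, the list of rows, each a list of 4 numbers: the shift along the tool's x, y, z in m, then the turn about the tool's z in degrees. In form: [[[dx, dy, dz, spin], ...]]. A call has 1 to 5 rows; each row shifts and turns the pose as measured when the row begins, along the tool's axes as they then stand; what a row does not reach is not made up. A row lasts 1/10 s, in which the tool goes at most 50 mm and 8.59 degrees, less where a joint would pass 70% of its speed; a pose out of reach is approached as far as the arm can. A call with a gripper value outside its range is refused whole. "fingers" is the opening, from 0 (shut) to 1 (fully open), set as the call begins (left out, the last holds). The fingers move at their own pace and stop on an object; "newtons" is the grip in N (left out, the last holds). Time passes only in rows, so rows that do not move let the fingers close. It gives the time, the measured TCP pose, the force and the opening at its end, in the units of the state.
- manip.sense(): the state, without advancing time (a new reading comes with each control period).
- manip.snapshot(name): name is "side" or "top" or "wrist"; returns (picture, depth): 400x640x3 uint8, red, green, blue; 400x640 float32, m along the optical axis (not along the pixel's ray), 0 where there is no reading.
- manip.camera_model(name): a dict with "mtx" (3x3 intrinsics, pixels), "R" (3x3) and "t" (3): a world point X has camera coordinates R X + t; the wrist camera has in their place "mount" (4x4, takes a point from camera to tool coordinates, whose origin is the TCP and whose axes are the flange's). Camera axes: x right, y down, z forward; pixel columns grow to the right and rows downward; lengths in m; the calibration is good to about 2 mm. A picture is of the moment at which its call begins: read the wrist's pose just before it. camera_model takes no time and is no camera call.
- manip.sign_off(): hands the job in, once; it reports no verdict.
The state is a dict: "t": time; "q": joint angles; "qd": joint speeds; "tau": joint torques, N m; "tcp_pos": TCP position; "tool_rot": TCP orientation; "force": force on the tool from outside, world axes, zero at the start; "ft_torque": the same for the moment, N m; "finger_gap": opening from 0.0 (shut) to 1.0 (fully open).
Only numpy, scipy, OpenCV 4.12 (cv2) and the standard library are available. Lean on these libraries where they do the work, as an engineer would, in place of code of your own. Each camera call takes 0.05 s, during which the arm holds its last target.

## Working session

There is one attempt and no reset: what is moved stays moved. The work goes in short steps, Python scripts to look and compute and a tool call to move; the robot and the scene stay as the last step left them, time stands still between calls to the robot, and variables do not carry over. Pictures are saved under pics/ and viewed, and the job is handed in when it is done.

Besides the shell and the picture viewer there is one more tool, called after "Call:" by a JSON object that holds its "op" and its "data", one argument or row to a line. apply_moves: Moves the arm, as the interface text tells. Its arguments: {"type":"object","properties":{"increments":{"type":"array","items":{"type":"array","items":{"type":"array","items":{"type":"number"}}}},"fingers":{"type":"number"},"newtons":{"type":"number"}},"required":["increments"]}

```bash
ls; mkdir -p pics; python3 - <<'E'
from station import manip
import cv2,numpy as np
print(manip.sense())
for n in ["top","side"]:
    p,d=manip.snapshot(n); cv2.imwrite(f"pics/{n}0.png",p[:,:,::-1]); np.savez(f"pics/{n}0.npz",p=p,d=d)
    print(n,manip.camera_model(n))
print(manip.camera_model("wrist"))
E
```

```text
pics
{'t': 0.0, 'q': array([-1.41249036e+00,  5.28484595e-01,  1.43392042e+00, -7.96437128e-06,
        1.18138552e+00, -1.78513634e-01]), 'qd': array([ 1.27902432e-03, -1.28495255e-03,  3.65749387e-05, -2.68406336e-03,
       -6.54939069e-05, -6.81742729e-04]), 'tau': array([-5.41514983e-04, -4.42352057e+01, -1.78025454e+01, -4.41952570e-04,
        8.54894315e-03, -2.77473511e-06]), 'tcp_pos': array([ 0.20648196, -0.58930741,  0.30291636]), 'tool_rot': array([ 9.85851705e-01,  1.67616254e-01,  7.42116147e-06, -1.09892543e-03]), 'force': array([ 0.18386504, -0.0063078 ,  0.50140437]), 'ft_torque': array([-0.04172664,  0.01402504,  0.03759892]), 'finger_gap': 0.999947850479744}
top {'mtx': array([[493.75307942,   0.        , 319.0406595 ],
       [  0.        , 493.75307942, 198.75231603],
       [  0.        ,   0.        ,   1.        ]]), 'R': array([[ 0.01301062, -0.99989933, -0.00566219],
       [-0.99413256, -0.01232704, -0.10746391],
       [ 0.10738329,  0.00702714, -0.99419286]]), 't': array([-0.00713544,  0.56030661,  1.67395229])}
side {'mtx': array([[384.29823686,   0.        , 325.73590928],
       [  0.        , 384.29823686, 201.80014821],
       [  0.        ,   0.        ,   1.        ]]), 'R': array([[-0.84946039, -0.52764948,  0.00175377],
       [-0.40085083,  0.64315934, -0.65242982],
       [ 0.34312631, -0.55491629, -0.75784712]]), 't': array([0.46818465, 0.28527233, 1.22596476])}
{'mtx': array([[295.39935899,   0.        , 324.15435926],
       [  0.        , 295.39935899, 204.03801626],
       [  0.        ,   0.        ,   1.        ]]), 'mount': array([[-1.24460942e-04, -9.59583322e-01, -2.81424649e-01,
         7.18888246e-02],
       [ 9.99999944e-01, -3.15932382e-05, -3.34528588e-04,
         1.57199999e-05],
       [ 3.12116938e-04, -2.81424675e-01,  9.59583271e-01,
        -6.95969871e-02],
       [ 0.00000000e+00,  0.00000000e+00,  0.00000000e+00,
         1.00000000e+00]])}
```

View pics/top0.png

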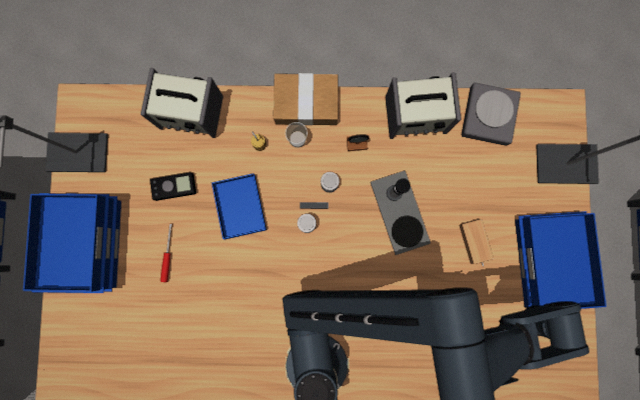

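View pics/side0.png

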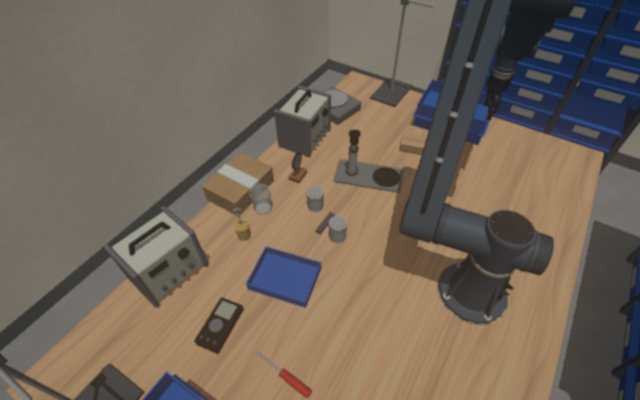

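The top view shows the tins at about (330,182) and (307,223), the magnet at (314,205), the pad at (407,232), the knob at (402,186), and the tray at (239,206). The side view agrees. Next I measure them.

```bash
cat > h.py <<'E'
import numpy as np,cv2
from station import manip
def ray(n,u,v,z):
    c=manip.camera_model(n);K=c["mtx"];R=c["R"];t=c["t"]
    C=-R.T@t; d=R.T@np.linalg.solve(K,[u,v,1.]); return C+d*(z-C[2])/d[2]
def proj(n,X):
    c=manip.camera_model(n);p=c["mtx"]@(c["R"]@np.array(X)+c["t"]);return p[:2]/p[2]
def pt(n,u,v,dep):
    c=manip.camera_model(n);return c["R"].T@(np.linalg.solve(c["mtx"],[u,v,1.])*dep-c["t"])
def cloud(n,d):
    c=manip.camera_model(n);v,u=np.mgrid[:400,:640]
    P=np.linalg.inv(c["mtx"])@np.stack([u.ravel(),v.ravel(),np.ones(u.size)])*d.ravel()
    return (c["R"].T@(P-c["t"][:,None])).T.reshape(400,640,3)
E
python3 - <<'E'
from h import *
f=np.load("pics/top0.npz");p,d=f["p"],f["d"]
X=cloud("top",d); 
hsv=cv2.cvtColor(p,cv2.COLOR_RGB2HSV)
def win(u,v,r):
    m=np.zeros((400,640),bool);m[v-r:v+r,u-r:u+r]=1;return m
def rep(name,m,z=None):
    m8=m.astype(np.uint8);c=max(cv2.findContours(m8,0,1)[0],key=cv2.contourArea)
    (a,b),s,an=r=cv2.minAreaRect(c); k=np.zeros_like(m8);cv2.drawContours(k,[c],-1,1,-1);k=k>0
    zz=X[k][:,2]; M=cv2.moments(c); u,v=M["m10"]/M["m00"],M["m01"]/M["m00"]
    Z=np.median(zz) if z is None else z
    W=np.array([ray("top",*q,Z)[:2] for q in cv2.boxPoints(r)])
    print(name,"px",round(u,1),round(v,1),"z",np.median(zz).round(3),"pos",ray("top",u,v,Z).round(4),"rect",np.linalg.norm(W[1]-W[0]).round(3),np.linalg.norm(W[2]-W[1]).round(3),"dirs",np.degrees(np.arctan2(*(W[1]-W[0])[::-1])).round(1),"rc",W.mean(0).round(4))
for n,u,v in [("tin1",330,182),("tin2",307,223)]:
    rep(n,win(u,v,18)&(X[...,2]>0.07)&(X[...,2]<.09),.08)
rep("pad",win(407,232,24)&(hsv[...,2]<50),.015)
rep("cap",win(402,186,14)&(X[...,2]>0.175))
print(np.percentile(X[win(402,186,14)][:,2],[50,90,97,99]))
rep("plate",win(400,211,50)&(X[...,2]>0.006)&(X[...,2]<.03),.012)
rep("tray",win(239,206,40)&(hsv[...,0]>100)&(hsv[...,0]<130)&(hsv[...,1]>120),.04)
rep("magnet",win(314,205,16)&(hsv[...,2]<90),.014)
rep("beaker",win(298,134,18)&(X[...,2]>0.05))
rep("lens",win(358,142,18)&(X[...,2]>0.03))
c=np.round(cv2.resize(p[110:270,200:460],None,fx=3,fy=3,interpolation=2));cv2.imwrite("pics/crop0.png",c[:,:,::-1])
E
```

```text
tin1 px 329.9 180.4 z 0.081 pos [ 0.6173 -0.036   0.08  ] rect 0.061 0.058 dirs -89.3 rc [ 0.6172 -0.0364]
tin2 px 306.7 222.5 z 0.081 pos [0.475  0.0398 0.08  ] rect 0.06 0.06 dirs 1.0 rc [0.4766 0.0388]
pad px 407.0 231.3 z 0.016 pos [ 0.4526 -0.3052  0.015 ] rect 0.106 0.106 dirs -26.5 rc [ 0.4542 -0.3045]
cap px 402.9 185.1 z 0.212 pos [ 0.5863 -0.2597  0.2117] rect 0.043 0.044 dirs -89.3 rc [ 0.5867 -0.26  ]
[0.01661057 0.21216912 0.21532881 0.21716446]
plate px 400.6 215.0 z 0.014 pos [ 0.509  -0.2839  0.012 ] rect 0.145 0.281 dirs -69.4 rc [ 0.5206 -0.2839]
tray px 238.5 206.1 z 0.006 pos [0.5306 0.2757 0.04  ] rect 0.15 0.201 dirs -77.3 rc [0.5313 0.2761]
magnet px 314.3 205.4 z 0.015 pos [0.5388 0.0162 0.014 ] rect 0.094 0.017 dirs -89.3 rc [0.5383 0.0191]
beaker px 296.5 133.2 z 0.046 pos [0.7867 0.081  0.0457] rect 0.073 0.081 dirs -89.3 rc [0.7856 0.0811]
lens px 358.5 137.7 z 0.107 pos [ 0.7585 -0.1297  0.1073] rect 0.07 0.027 dirs -89.3 rc [ 0.7576 -0.1296]
```

View pics/crop0.png

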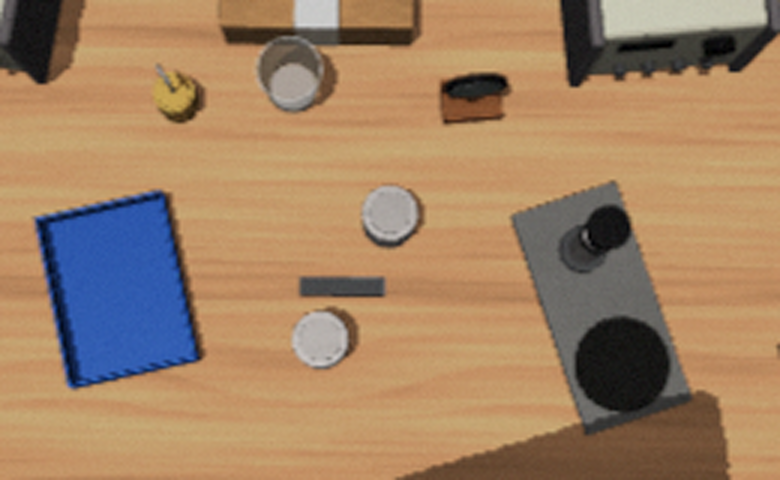

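Call:
{"op": "apply_moves", "data": {
  "increments": [
    [[0.033, -0.036, 0, 0], [0.033, -0.036, 0, 0], [0.033, -0.036, 0, 0], [0.033, -0.036, 0, 0], [0.033, -0.036, 0, 0]]
  ]
}}

```text
t: 0.6
tcp_pos: [0.3025, -0.365, 0.2999]
tool_rot: [0.987, 0.162, -0.0, 0.0]
force: [0.6, -0.7, 0.4]
finger_gap: 1.001
```

Call:
{"op": "apply_moves", "data": {
  "increments": [
    [[0.033, -0.036, 0, 0], [0.033, -0.036, 0, 0], [0.033, -0.036, 0, 0], [0.033, -0.036, 0, 0], [0.033, -0.036, 0, 0]]
  ]
}}

```text
t: 1.1
tcp_pos: [0.4013, -0.1354, 0.2992]
tool_rot: [0.987, 0.16, -0.0, -0.001]
force: [0.9, -0.6, -0.0]
finger_gap: 1.0
```

```bash
cat >> h.py <<'E'
def go(x,y,z,yaw=None):
    from scipy.spatial.transform import Rotation as Ro
    s=manip.sense();R=Ro.from_quat(s["tool_rot"]).as_matrix()
    cy=np.degrees(np.arctan2(R[1,0],R[0,0]))
    D=R.T@(np.array([x,y,z])-s["tcp_pos"])
    print("t",round(s["t"],2),"tcp",s["tcp_pos"].round(4),"yaw",cy.round(2),"tilt",R[:,2].round(4),"F",s["force"].round(2),"gap",round(s["finger_gap"],3))
    print("need tool",D.round(4),"len",np.linalg.norm(D).round(3),"spin",None if yaw is None else round(cy-yaw,2))
E
python3 -c "
from h import *
go(.476,.039,.25,0)"
```

```text
t 1.1 tcp [ 0.4013 -0.1354  0.2992] yaw 18.47 tilt [-8.e-04  1.e-03 -1.e+00] F [ 0.88 -0.62 -0.03] gap 1.0
need tool [ 0.1261 -0.1417  0.0494] len 0.196 spin 18.47
```

Call:
{"op": "apply_moves", "data": {
  "increments": [
    [[0.031, -0.035, 0.01, 0], [0.031, -0.035, 0.01, 0], [0.031, -0.035, 0.01, 0], [0.031, -0.035, 0.01, 0], [0, 0, 0, 8]]
  ]
}}

```text
t: 1.6
tcp_pos: [0.4778, 0.0491, 0.2581]
tool_rot: [0.996, 0.093, 0.001, -0.0]
force: [-1.3, -0.3, 0.2]
finger_gap: 1.001
```

Call:
{"op": "apply_moves", "data": {
  "increments": [
    [[0, 0, 0, 8], [0, 0, 0, 2.5], [0, 0, 0, 0]]
  ]
}}

```text
t: 1.9
tcp_pos: [0.4772, 0.0527, 0.2564]
tool_rot: [1.0, 0.0, -0.0, -0.0]
force: [0.1, -0.2, 0.3]
finger_gap: 1.0
```

```bash
cat > wr.py <<'E'
from h import *
import sys
from scipy.spatial.transform import Rotation as Ro
s=manip.sense()
p,d=manip.snapshot("wrist");cv2.imwrite(f"pics/{sys.argv[1]}.png",p[:,:,::-1])
c=manip.camera_model("wrist");K=c["mtx"];M=c["mount"]
T=np.eye(4);T[:3,:3]=Ro.from_quat(s["tool_rot"]).as_matrix();T[:3,3]=s["tcp_pos"];T=T@M
v,u=np.mgrid[:400,:640]
P=np.linalg.inv(K)@np.stack([u.ravel(),v.ravel(),np.ones(u.size)])*d.ravel()
X=(T[:3,:3]@P+T[:3,3:4]).T.reshape(400,640,3)
np.savez(f"pics/{sys.argv[1]}.npz",p=p,d=d,X=X)
E
python3 wr.py w1; python3 - <<'E'
from h import *
go(.476,.039,.16,0)
X=np.load("pics/w1.npz")["X"]
m=(X[...,2]>.07)&(X[...,2]<.09)
n,l,st,ce=cv2.connectedComponentsWithStats(m.astype(np.uint8))
for i in range(1,n):
    if st[i,4]>300:
        q=X[l==i]; print(st[i],ce[i].round(0),np.median(q,0).round(4),((q.min(0)+q.max(0))/2).round(4),np.ptp(q,axis=0).round(3))
E
```

```text
t 1.95 tcp [0.4772 0.0526 0.2564] yaw 0.06 tilt [-9.e-04  9.e-04 -1.e+00] F [ 0.35 -0.17  0.53] gap 0.999
need tool [-0.0011  0.0137  0.0964] len 0.097 spin 0.06
[ 400    0   88   68 4914] [442.  29.] [ 0.612  -0.0338  0.08  ] [ 0.6101 -0.0356  0.0765] [0.046 0.063 0.013]
[ 304  167   71   71 3905] [339. 202.] [0.4784 0.0403 0.08  ] [0.4764 0.0401 0.0765] [0.062 0.062 0.013]
```

View pics/w1.png

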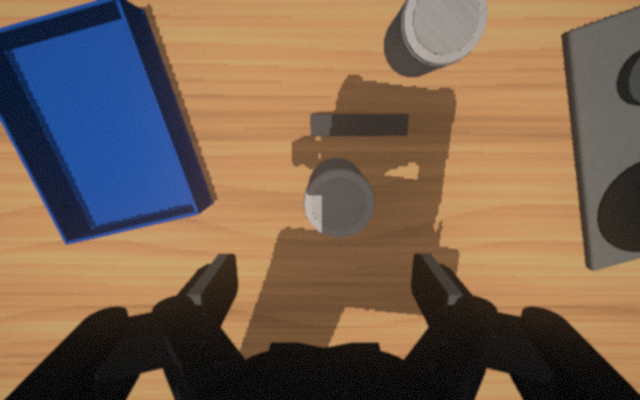

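The wrist view shows tin 2's lid at (339,202), the magnet at (360,125) and tin 1's lid at (445,30). Both views put tin 2 at (0.477, 0.040), so I descend.

Call:
{"op": "apply_moves", "data": {
  "increments": [
    [[0, 0.013, 0.02, 0], [0, 0, 0.03, 0], [0, 0, 0.03, 0], [0, 0, 0.03, 0], [0, 0, 0, 0]]
  ]
}}

```text
t: 2.45
tcp_pos: [0.4798, 0.0375, 0.1449]
tool_rot: [1.0, 0.002, 0.003, 0.0]
force: [-1.2, -0.5, -0.5]
finger_gap: 0.996
```

```bash
python3 -c "
from h import *
go(.477,.040,.106,0)"
```

```text
t 2.45 tcp [0.4798 0.0375 0.1449] yaw 0.27 tilt [ 6.6e-03 -3.0e-04 -1.0e+00] F [-1.18 -0.52 -0.47] gap 0.996
need tool [-0.003  -0.0025  0.0389] len 0.039 spin 0.27
```

Call:
{"op": "apply_moves", "data": {
  "increments": [
    [[-0.003, -0.002, 0.015, 0], [0, 0, 0.015, 0], [0, 0, 0.008, 0], [0, 0, 0, 0]]
  ]
}}

```text
t: 2.85
tcp_pos: [0.4791, 0.0383, 0.1088]
tool_rot: [1.0, 0.003, 0.005, 0.001]
force: [-0.4, 0.4, -0.2]
finger_gap: 1.003
```

```bash
python3 -c "
from h import *
go(.477,.040,.106,0)"
```

```text
t 2.85 tcp [0.4791 0.0383 0.1088] yaw 0.32 tilt [ 0.0108 -0.001  -0.9999] F [-0.43  0.36 -0.21] gap 1.003
need tool [-0.0022 -0.0017  0.0028] len 0.004 spin 0.32
```

Call:
{"op": "apply_moves", "data": {
  "increments": [
    [[-0.002, -0.002, 0.002, 0], [0, 0, 0, 0]]
  ]
}}

```text
t: 3.05
tcp_pos: [0.478, 0.0402, 0.1084]
tool_rot: [1.0, 0.003, 0.007, 0.001]
force: [0.4, -0.2, 0.3]
finger_gap: 1.001
```

Call:
{"op": "apply_moves", "data": {
  "increments": [
    [[0, 0, 0, 0], [0, 0, 0, 0], [0, 0, 0, 0], [0, 0, 0, 0], [0, 0, 0, 0]]
  ],
  "fingers": 0.3,
  "newtons": 50
}}

```text
t: 3.55
tcp_pos: [0.4781, 0.0403, 0.1101]
tool_rot: [1.0, 0.003, 0.008, 0.001]
force: [0.6, -0.7, -0.4]
finger_gap: 0.721
```

```bash
python3 -c "
from h import *
go(.477,.040,.106,0)"
```

```text
t 3.55 tcp [0.4781 0.0403 0.1101] yaw 0.38 tilt [ 0.0153 -0.0019 -0.9999] F [ 0.64 -0.68 -0.43] gap 0.721
need tool [-0.0011  0.0003  0.004 ] len 0.004 spin 0.38
```

Call:
{"op": "apply_moves", "data": {
  "increments": [
    [[0, 0, -0.01, 0], [0, 0, -0.012, 0], [0, 0, -0.012, 0], [0, 0, 0, 0], [0, 0, 0, 0]]
  ]
}}

```text
t: 4.05
tcp_pos: [0.4758, 0.0407, 0.1449]
tool_rot: [1.0, 0.003, 0.005, 0.0]
force: [-0.0, 0.2, -5.4]
finger_gap: 0.718
```

```bash
python3 -c "
from h import *
go(.477,.040,.106,0); print(manip.sense()['tau'],manip.sense()['ft_torque'],manip.sense()['q'])"
```

```text
t 4.05 tcp [0.4758 0.0407 0.1449] yaw 0.37 tilt [ 0.01   -0.001  -0.9999] F [-0.03  0.16 -5.45] gap 0.718
need tool [0.0008 0.0006 0.0389] len 0.039 spin 0.37
[-2.56732346e-03 -4.00280392e+01 -8.01076412e+00 -1.82686376e-04
 -5.32941485e-02 -1.32788867e-05] [ 0.02907058 -0.02808175 -0.00347856] [-1.49582451e-01  6.07881533e-01  1.93542251e+00  9.99321506e-04
  5.88215437e-01  1.41391892e+00]
```

Call:
{"op": "apply_moves", "data": {
  "increments": [
    [[0, 0, 0, 0], [0, 0, 0, 0], [0, 0, 0, 0]]
  ]
}}

```text
t: 4.35
tcp_pos: [0.475, 0.0408, 0.1438]
tool_rot: [1.0, 0.003, 0.004, 0.0]
force: [0.7, -0.4, -6.0]
finger_gap: 0.723
```

```bash
python3 wr.py w2;python3 -c "
from h import *
go(.477,.040,.106,0); print(manip.sense()['tau'])"
```

```text
t 4.4 tcp [0.4749 0.0408 0.1438] yaw 0.37 tilt [ 7.3e-03 -6.0e-04 -1.0e+00] F [-0.01 -1.22 -6.46] gap 0.726
need tool [0.0018 0.0008 0.0378] len 0.038 spin 0.37
[-6.05397276e-03 -3.98578334e+01 -7.84663349e+00  1.17679697e-04
 -4.64157213e-02 -5.00402791e-05]
```

View pics/w2.png

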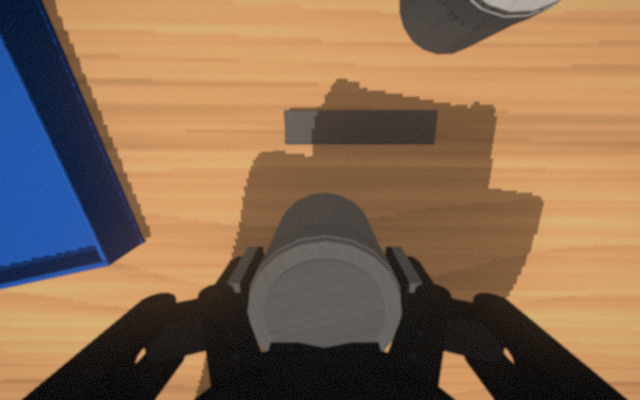

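Tin 2 is held upright between the pads, with its lid at (325,310) and a load of about 6 N, or roughly 0.61 kg. The lighter tin can't exceed 0.55 kg, so this is most likely the heavy one. I carry it to the pad, and lifting the other tin later will confirm it.

Call:
{"op": "apply_moves", "data": {
  "increments": [
    [[0, 0.01, -0.03, 0], [0, 0.03, -0.02, 0], [-0.002, 0.035, 0, 0], [-0.002, 0.035, 0, 0], [-0.002, 0.035, 0, 0]]
  ]
}}

```text
t: 4.9
tcp_pos: [0.4682, -0.1041, 0.1934]
tool_rot: [1.0, 0.008, 0.001, -0.001]
force: [-0.2, -0.5, -6.5]
finger_gap: 0.724
```

Call:
{"op": "apply_moves", "data": {
  "increments": [
    [[-0.002, 0.035, 0, 0], [-0.002, 0.035, 0, 0], [-0.002, 0.035, 0, 0], [-0.002, 0.035, 0, 0], [0, 0.0, 0, 0]]
  ]
}}

```text
t: 5.4
tcp_pos: [0.4612, -0.2548, 0.192]
tool_rot: [1.0, 0.006, 0.001, 0.001]
force: [0.5, 0.1, -5.1]
finger_gap: 0.728
```

```bash
python3 -c "
from h import *
go(.4535,-.305,.145,-40)"
```

```text
t 5.4 tcp [ 0.4612 -0.2548  0.192 ] yaw 0.64 tilt [ 0.0029 -0.0019 -1.    ] F [ 0.5   0.11 -5.13] gap 0.728
need tool [-0.0084  0.05    0.0471] len 0.069 spin 40.64
```

Call:
{"op": "apply_moves", "data": {
  "increments": [
    [[-0.004, 0.025, 0, 0], [-0.004, 0.025, 0, 0], [0, 0, 0, 8], [0, 0, 0, 8], [0, 0, 0, 8]]
  ]
}}

```text
t: 5.9
tcp_pos: [0.4509, -0.3062, 0.1887]
tool_rot: [0.977, -0.212, -0.002, -0.002]
force: [0.3, 0.4, -5.2]
finger_gap: 0.722
```

Call:
{"op": "apply_moves", "data": {
  "increments": [
    [[0, 0, 0, 8], [0, 0, 0, 8], [0, 0, 0, 0]]
  ]
}}

```text
t: 6.2
tcp_pos: [0.4496, -0.3043, 0.1867]
tool_rot: [0.936, -0.352, -0.004, -0.003]
force: [-0.6, -0.4, -6.0]
finger_gap: 0.723
```

```bash
python3 wr.py w3; python3 - <<'E'
from h import *
go(.4535,-.305,.145,-40)
f=np.load("pics/w3.npz");X=f["X"];p=f["p"]
hsv=cv2.cvtColor(p,cv2.COLOR_RGB2HSV)
m=(X[...,2]>.175)&(X[...,2]<.23)
n,l,st,ce=cv2.connectedComponentsWithStats(m.astype(np.uint8))
for i in range(1,n):
    if st[i,4]>100:
        q=X[l==i]; print(st[i],ce[i].round(0),np.median(q,0).round(4),((q.min(0)+q.max(0))/2).round(4),np.ptp(q,axis=0).round(3))
E
```

```text
t 6.25 tcp [ 0.4495 -0.3042  0.1867] yaw -41.04 tilt [-0.0064  0.0085 -0.9999] F [ 0.19  0.88 -6.07] gap 0.723
need tool [ 0.0039 -0.0019  0.0417] len 0.042 spin -1.04
[  195   309   260    91 16235] [324. 363.] [ 0.4583 -0.3115  0.1984] [ 0.4518 -0.3052  0.1942] [0.067 0.073 0.038]
[  23  310  154   90 8174] [117. 363.] [ 0.4938 -0.267   0.1912] [ 0.4885 -0.2624  0.191 ] [0.029 0.024 0.032]
[ 472  310  155   90 8036] [533. 364.] [ 0.419  -0.3523  0.1912] [ 0.4136 -0.3486  0.1909] [0.024 0.028 0.032]
```

View pics/w3.png

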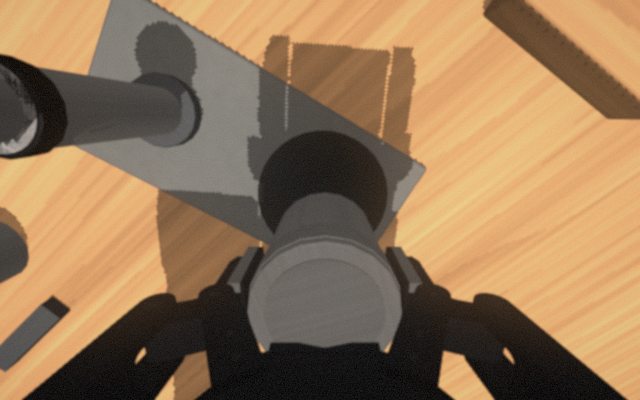

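The pad is at about (323,190) in the wrist view and lies straight ahead of the held tin. The mast is clear on the left. I lower the tin.

Call:
{"op": "apply_moves", "data": {
  "increments": [
    [[0.002, -0.001, 0.015, 0], [0.002, -0.001, 0.015, 0], [0, 0, 0.015, 0], [0, 0, 0.005, 0], [0, 0, 0, 0]]
  ]
}}

```text
t: 6.75
tcp_pos: [0.454, -0.3041, 0.1349]
tool_rot: [0.939, -0.344, -0.004, -0.003]
force: [-0.5, 0.2, -4.8]
finger_gap: 0.726
```

```bash
python3 -c "
from h import *
go(.4535,-.305,.126,-41)"
```

```text
t 6.75 tcp [ 0.454  -0.3041  0.1349] yaw -40.18 tilt [-0.0064  0.0084 -0.9999] F [-0.55  0.22 -4.8 ] gap 0.726
need tool [0.0003 0.001  0.0089] len 0.009 spin 0.82
```

Call:
{"op": "apply_moves", "data": {
  "increments": [
    [[0, 0.001, 0.004, 0], [0, 0, 0.003, 0], [0, 0, 0.002, 0]]
  ]
}}

```text
t: 7.05
tcp_pos: [0.4539, -0.3054, 0.1267]
tool_rot: [0.94, -0.342, -0.003, -0.002]
force: [0.4, 0.7, -6.2]
finger_gap: 0.721
```

Call:
{"op": "apply_moves", "data": {
  "increments": [
    [[0, 0, 0.002, 0], [0, 0, 0.001, 0]]
  ]
}}

```text
t: 7.25
tcp_pos: [0.4538, -0.3053, 0.1255]
tool_rot: [0.94, -0.342, -0.003, -0.002]
force: [-2.0, 2.4, 4.1]
finger_gap: 0.722
```

Call:
{"op": "apply_moves", "data": {
  "increments": [
    [[0, 0, 0.001, 0], [0, 0, 0.001, 0]]
  ]
}}

```text
t: 7.45
tcp_pos: [0.4537, -0.3052, 0.1254]
tool_rot: [0.94, -0.342, -0.003, -0.002]
force: [-2.1, 2.5, 6.2]
finger_gap: 0.728
```

Call:
{"op": "apply_moves", "data": {
  "increments": [
    [[0, 0, 0, 0], [0, 0, 0, 0], [0, 0, 0, 0]]
  ],
  "fingers": 1.0
}}

```text
t: 7.75
tcp_pos: [0.4552, -0.3067, 0.1262]
tool_rot: [0.94, -0.342, -0.0, -0.001]
force: [0.1, -1.0, -0.8]
finger_gap: 1.001
```

```bash
python3 wr.py w4;python3 -c "
from h import *
go(.4535,-.305,.25,-41)"
```

```text
t 7.8 tcp [ 0.4552 -0.3068  0.1262] yaw -40.02 tilt [ 4.0e-04  1.3e-03 -1.0e+00] F [-0.15  0.46 -0.05] gap 0.999
need tool [-0.0026 -0.0004 -0.1238] len 0.124 spin 0.98
```

View pics/w4.png

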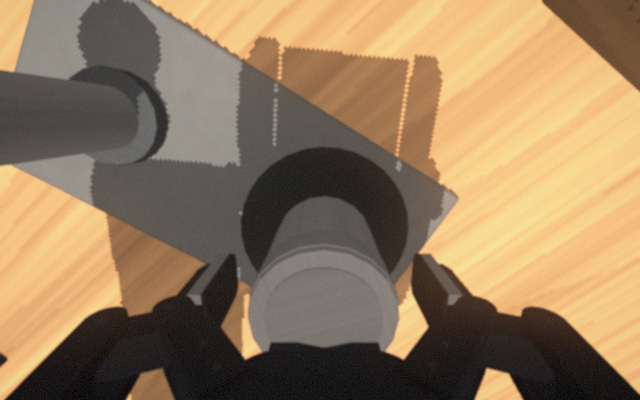

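The tin stands upright on the pad and is released. I rise and go to tin 1.

Call:
{"op": "apply_moves", "data": {
  "increments": [
    [[0, 0, -0.02, 0], [0, 0, -0.04, 0], [0, 0, -0.04, 0], [0, 0, -0.04, -8], [0, 0, -0.02, -8]]
  ]
}}

```text
t: 8.3
tcp_pos: [0.4547, -0.3069, 0.2872]
tool_rot: [0.979, -0.204, -0.004, -0.003]
force: [0.5, -0.2, -0.4]
finger_gap: 0.996
```

Call:
{"op": "apply_moves", "data": {
  "increments": [
    [[0, 0, -0.02, -8], [0, 0, 0, -8], [0, 0, 0, -8], [0, 0, 0, 0]]
  ]
}}

```text
t: 8.7
tcp_pos: [0.4566, -0.3087, 0.3135]
tool_rot: [1.0, 0.013, 0.002, 0.001]
force: [-0.1, 1.3, -0.4]
finger_gap: 0.998
```

```bash
python3 -c "
from h import *
go(.602,-.036,.25,0)"
```

```text
t 8.7 tcp [ 0.4566 -0.3087  0.3135] yaw 1.52 tilt [ 0.0034 -0.0014 -1.    ] F [-0.08  1.3  -0.43] gap 0.998
need tool [ 0.1524 -0.2689  0.0636] len 0.316 spin 1.52
```

Now at z = 0.31, clear of the mast top at 0.212.

Call:
{"op": "apply_moves", "data": {
  "increments": [
    [[0.015, -0.038, 0, 1.5], [0.02, -0.038, 0, 0], [0.02, -0.038, 0, 0], [0.022, -0.038, 0, 0], [0.022, -0.038, 0.01, 0]]
  ]
}}

```text
t: 9.2
tcp_pos: [0.5587, -0.1204, 0.303]
tool_rot: [1.0, -0.015, 0.003, 0.003]
force: [-0.1, 0.1, 0.7]
finger_gap: 1.001
```

Call:
{"op": "apply_moves", "data": {
  "increments": [
    [[0.02, -0.035, 0.02, 0], [0.02, -0.035, 0.02, 0], [0, 0, 0.01, 0], [0, 0, 0, 0]]
  ]
}}

```text
t: 9.6
tcp_pos: [0.6044, -0.0436, 0.2489]
tool_rot: [1.0, -0.018, 0.003, 0.002]
force: [-0.7, -0.2, 0.0]
finger_gap: 1.001
```

```bash
python3 wr.py w5; python3 - <<'E'
from h import *
go(.616,-.035,.16,0)
X=np.load("pics/w5.npz")["X"]
m=(X[...,2]>.07)&(X[...,2]<.09)
n,l,st,ce=cv2.connectedComponentsWithStats(m.astype(np.uint8))
for i in range(1,n):
    if st[i,4]>300:
        q=X[l==i]; print(st[i],ce[i].round(0),np.median(q,0).round(4),((q.min(0)+q.max(0))/2).round(4),np.ptp(q,axis=0).round(3))
E
```

```text
t 9.65 tcp [ 0.6045 -0.0438  0.2496] yaw -2.06 tilt [ 0.0064 -0.0036 -1.    ] F [0.72 0.63 0.56] gap 1.001
need tool [ 0.0106 -0.0095  0.0896] len 0.091 spin -2.06
[129   0  63  34 691] [169.  19.] [0.7471 0.0598 0.0804] [0.7511 0.0687 0.0801] [0.021 0.044 0.02 ]
[ 277  152   75   74 4297] [314. 188.] [ 0.6211 -0.0364  0.0801] [ 0.6193 -0.036   0.0763] [0.062 0.063 0.012]
[549 196  46  42 770] [565. 212.] [ 0.594  -0.2465  0.0804] [ 0.588  -0.2539  0.08  ] [0.033 0.023 0.02 ]
[569 315  58  23 617] [592. 324.] [ 0.4795 -0.2931  0.0813] [ 0.4772 -0.3012  0.08  ] [0.011 0.043 0.02 ]
```

View pics/w5.png

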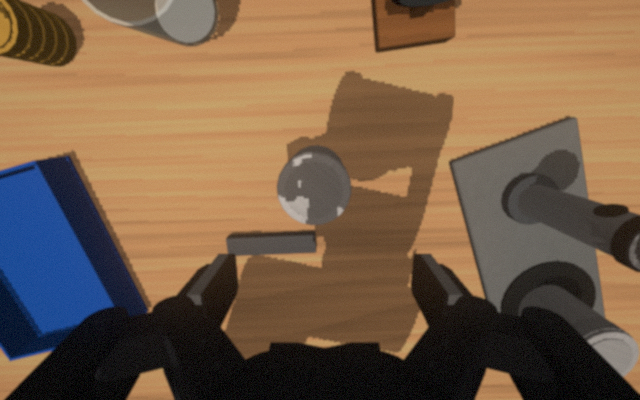

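The tin 1 lid is at (314,188), which gives (0.619, -0.036) and agrees with the top view. I descend.

Call:
{"op": "apply_moves", "data": {
  "increments": [
    [[0.014, -0.008, 0.01, 0], [0, 0, 0.025, 0], [0, 0, 0.025, 0], [0, 0, 0.025, 0], [0, 0, 0, 0]]
  ]
}}

```text
t: 10.15
tcp_pos: [0.6208, -0.0446, 0.1677]
tool_rot: [1.0, -0.026, 0.007, 0.004]
force: [-0.3, -0.6, -0.1]
finger_gap: 1.0
```

```bash
python3 -c "
from h import *
go(.619,-.036,.107,0)"
```

```text
t 10.15 tcp [ 0.6208 -0.0446  0.1677] yaw -2.93 tilt [ 0.0147 -0.0074 -0.9999] F [-0.3  -0.6  -0.06] gap 1.0
need tool [-0.0031 -0.0089  0.0606] len 0.061 spin -2.93
```

Call:
{"op": "apply_moves", "data": {
  "increments": [
    [[-0.002, -0.009, 0, -3], [0, 0, 0, 0]]
  ]
}}

```text
t: 10.35
tcp_pos: [0.6195, -0.0386, 0.1698]
tool_rot: [1.0, -0.002, 0.008, 0.004]
force: [-0.3, 0.1, 0.4]
finger_gap: 1.0
```

```bash
python3 -c "
from h import *
go(.619,-.036,.107,0)"
```

```text
t 10.35 tcp [ 0.6195 -0.0386  0.1698] yaw -0.18 tilt [ 0.0165 -0.0084 -0.9998] F [-0.32  0.06  0.39] gap 1.0
need tool [-0.0016 -0.0031  0.0627] len 0.063 spin -0.18
```

Call:
{"op": "apply_moves", "data": {
  "increments": [
    [[-0.002, -0.004, 0.01, 0], [0, 0, 0.02, 0], [0, 0, 0.02, 0], [0, 0, 0.006, 0], [0, 0, 0, 0]]
  ]
}}

```text
t: 10.85
tcp_pos: [0.6215, -0.0386, 0.1176]
tool_rot: [1.0, -0.006, 0.014, 0.006]
force: [0.4, -0.1, 0.4]
finger_gap: 1.003
```

```bash
python3 -c "
from h import *
go(.619,-.036,.107,0)"
```

```text
t 10.85 tcp [ 0.6215 -0.0386  0.1176] yaw -0.68 tilt [ 0.028  -0.0119 -0.9995] F [ 0.4  -0.11  0.39] gap 1.003
need tool [-0.0028 -0.0027  0.0105] len 0.011 spin -0.68
```

Call:
{"op": "apply_moves", "data": {
  "increments": [
    [[-0.004, -0.003, 0.006, 0], [0, 0, 0.003, 0], [0, 0, 0, 0]]
  ]
}}

```text
t: 11.15
tcp_pos: [0.6184, -0.0359, 0.1097]
tool_rot: [1.0, -0.006, 0.016, 0.006]
force: [0.2, 0.0, 0.7]
finger_gap: 1.002
```

Call:
{"op": "apply_moves", "data": {
  "increments": [
    [[0, 0, 0, 0], [0, 0, 0, 0], [0, 0, 0, 0], [0, 0, 0, 0]]
  ],
  "fingers": 0.3,
  "newtons": 50
}}

```text
t: 11.55
tcp_pos: [0.6187, -0.0356, 0.1109]
tool_rot: [1.0, -0.007, 0.016, 0.006]
force: [0.4, -0.1, -2.6]
finger_gap: 0.712
```

```bash
python3 -c "
from h import *
go(.619,-.036,.107,0)"
```

```text
t 11.55 tcp [ 0.6187 -0.0356  0.1109] yaw -0.74 tilt [ 0.0324 -0.0126 -0.9994] F [ 0.36 -0.13 -2.58] gap 0.712
need tool [0.0002 0.0004 0.0039] len 0.004 spin -0.74
```

Call:
{"op": "apply_moves", "data": {
  "increments": [
    [[0, 0, -0.01, 0], [0, 0, -0.012, 0], [0, 0, -0.012, 0], [0, 0, 0, 0], [0, 0, 0, 0]]
  ]
}}

```text
t: 12.05
tcp_pos: [0.6171, -0.0351, 0.1478]
tool_rot: [1.0, -0.007, 0.016, 0.006]
force: [-0.6, 0.9, -2.8]
finger_gap: 0.712
```

Call:
{"op": "apply_moves", "data": {
  "increments": [
    [[0, 0, 0, 0], [0, 0, 0, 0]]
  ]
}}

```text
t: 12.25
tcp_pos: [0.617, -0.035, 0.148]
tool_rot: [1.0, -0.007, 0.016, 0.006]
force: [-0.3, -0.3, -2.3]
finger_gap: 0.715
```

```bash
python3 wr.py w6; python3 -c "
from h import *
go(.531,.276,.2,0)"
```

```text
t 12.3 tcp [ 0.617  -0.0351  0.1479] yaw -0.74 tilt [ 0.0319 -0.0127 -0.9994] F [ 0.59 -0.4  -2.84] gap 0.711
need tool [-0.0883 -0.3092 -0.0587] len 0.327 spin -0.74
```

View pics/w6.png

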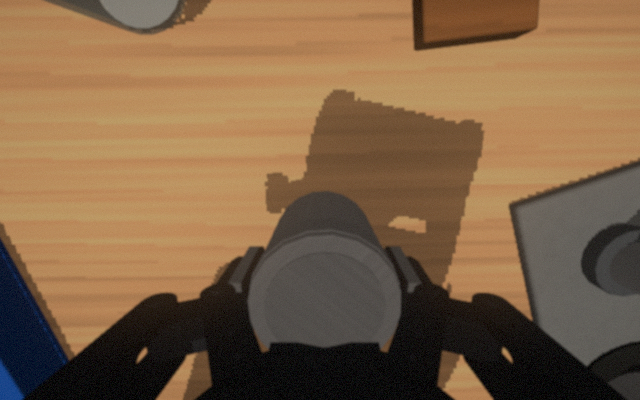

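Tin 1 reads about 2.6 N (0.27 kg) against about 6 N, so the heavy tin is on the pad. Tin 1 goes to the tray.

Call:
{"op": "apply_moves", "data": {
  "increments": [
    [[-0.003, -0.01, -0.03, 0], [-0.01, -0.03, -0.03, 0], [-0.01, -0.035, 0, 0], [-0.01, -0.035, 0, 0], [-0.01, -0.035, 0, 0]]
  ]
}}

```text
t: 12.8
tcp_pos: [0.5756, 0.11, 0.2049]
tool_rot: [1.0, -0.012, 0.016, 0.006]
force: [0.3, -0.0, -2.3]
finger_gap: 0.712
```

Call:
{"op": "apply_moves", "data": {
  "increments": [
    [[-0.01, -0.035, 0, 0], [-0.01, -0.035, 0, 0], [-0.01, -0.03, 0, 0], [-0.01, -0.025, 0, 0], [0, 0, 0, 0]]
  ]
}}

```text
t: 13.3
tcp_pos: [0.5338, 0.2449, 0.2002]
tool_rot: [1.0, -0.009, 0.014, 0.006]
force: [0.2, -0.2, -3.6]
finger_gap: 0.711
```

```bash
python3 -c "
from h import *
go(.531,.276,.13,0)"
```

```text
t 13.3 tcp [0.5338 0.2449 0.2002] yaw -1.06 tilt [ 0.0285 -0.0121 -0.9995] F [ 0.22 -0.19 -3.59] gap 0.711
need tool [-0.0054 -0.0319  0.0697] len 0.077 spin -1.06
```

Call:
{"op": "apply_moves", "data": {
  "increments": [
    [[-0.003, -0.016, 0, 0], [-0.003, -0.018, 0.01, 0], [0, 0, 0.02, 0], [0, 0, 0.02, 0], [0, 0, 0.005, 0]]
  ]
}}

```text
t: 13.8
tcp_pos: [0.5308, 0.2793, 0.1431]
tool_rot: [1.0, -0.008, 0.015, 0.006]
force: [-0.7, -1.0, -3.5]
finger_gap: 0.714
```

```bash
python3 wr.py w7; python3 -c "
from h import *
go(.531,.276,.115,0)"
```

```text
t 13.85 tcp [0.5309 0.2791 0.1431] yaw -0.95 tilt [ 0.0309 -0.0127 -0.9994] F [-0.39 -0.49 -4.06] gap 0.712
need tool [-0.0008  0.0028  0.0281] len 0.028 spin -0.95
```

View pics/w7.png

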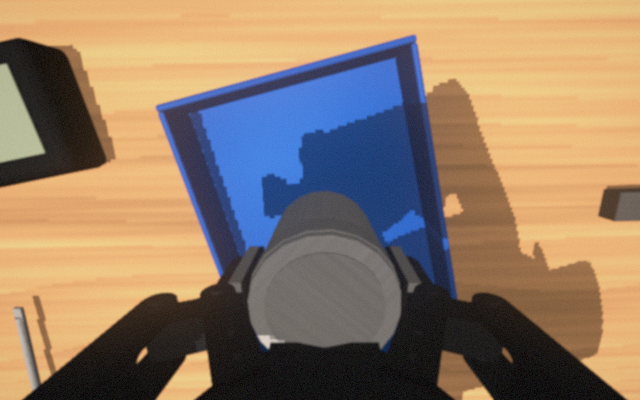

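The held tin is over the middle of the tray, whose walls run from (160,105) to (415,40) and down. I lower it.

Call:
{"op": "apply_moves", "data": {
  "increments": [
    [[0, 0.003, 0.01, 0], [0, 0, 0.008, 0], [0, 0, 0.005, 0], [0, 0, 0.001, 0]]
  ]
}}

```text
t: 14.25
tcp_pos: [0.5334, 0.2745, 0.1189]
tool_rot: [1.0, -0.009, 0.017, 0.006]
force: [-0.6, -0.5, -3.1]
finger_gap: 0.714
```

Call:
{"op": "apply_moves", "data": {
  "increments": [
    [[0, 0, 0.002, 0], [0, 0, 0.001, 0]]
  ]
}}

```text
t: 14.45
tcp_pos: [0.534, 0.2744, 0.1161]
tool_rot: [1.0, -0.009, 0.017, 0.006]
force: [1.3, -0.2, -3.5]
finger_gap: 0.717
```

Call:
{"op": "apply_moves", "data": {
  "increments": [
    [[0, 0, 0.001, 0], [0, 0, 0.001, 0]]
  ]
}}

```text
t: 14.65
tcp_pos: [0.5345, 0.2745, 0.1148]
tool_rot: [1.0, -0.009, 0.018, 0.006]
force: [-1.0, -1.3, 4.6]
finger_gap: 0.71
```

Contact at TCP z = 0.1148, as expected. I release.

Call:
{"op": "apply_moves", "data": {
  "increments": [
    [[0, 0, 0, 0], [0, 0, 0, 0], [0, 0, 0, 0]]
  ],
  "fingers": 1.0
}}

```text
t: 14.95
tcp_pos: [0.5356, 0.2751, 0.1163]
tool_rot: [1.0, -0.009, 0.02, 0.005]
force: [-0.5, -0.1, 0.5]
finger_gap: 0.995
```

Call:
{"op": "apply_moves", "data": {
  "increments": [
    [[0, 0, -0.015, 0], [0, 0, -0.03, 0], [0, 0, -0.04, 0], [0, 0, -0.04, 0], [0, 0, -0.04, 0]]
  ]
}}

```text
t: 15.45
tcp_pos: [0.5264, 0.276, 0.2845]
tool_rot: [1.0, -0.009, 0.014, 0.007]
force: [0.6, 0.6, -0.5]
finger_gap: 1.001
```

```bash
python3 wr.py w8; python3 -c "
from h import *
p,d=manip.snapshot('top');cv2.imwrite('pics/top1.png',cv2.resize(p[110:270,140:460],None,fx=2.5,fy=2.5)[:,:,::-1]);np.savez('pics/top1.npz',p=p,d=d)
go(.531,.0,.33,-20)"
```

```text
t 15.55 tcp [0.5298 0.2773 0.2898] yaw -1.04 tilt [ 0.0425 -0.0094 -0.9991] F [0.86 1.42 0.06] gap 1.001
need tool [ 0.008   0.2776 -0.0375] len 0.28 spin 18.96
```

View pics/w8.png

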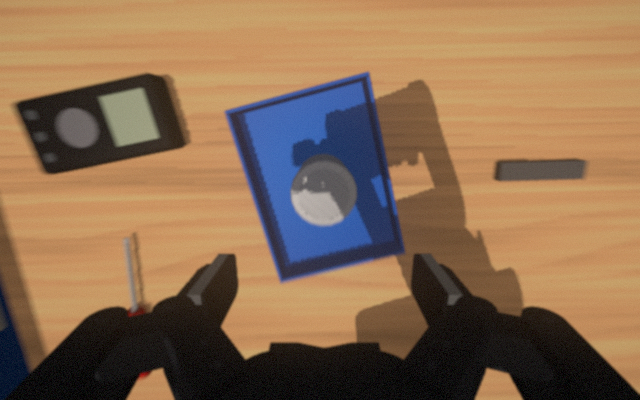

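View pics/top1.png

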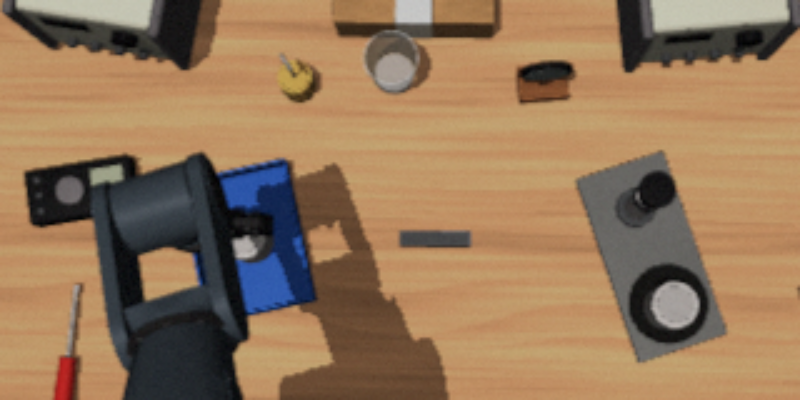

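Tin 1 stands upright in the tray at (323,190) in the wrist view. In the top crop, the heavy tin is on the pad at (675,303), and nothing else has moved. Next is the mast.

Call:
{"op": "apply_moves", "data": {
  "increments": [
    [[0.005, 0.04, -0.015, 0], [0.005, 0.04, -0.015, 0], [0.005, 0.04, -0.01, 0], [0.005, 0.04, 0, 0], [0.005, 0.04, 0, 0]]
  ]
}}

```text
t: 16.05
tcp_pos: [0.5484, 0.0767, 0.3386]
tool_rot: [1.0, -0.003, 0.025, 0.003]
force: [1.2, 0.3, 0.7]
finger_gap: 1.001
```

Call:
{"op": "apply_moves", "data": {
  "increments": [
    [[0.005, 0.04, 0, 0], [0.005, 0.04, 0, 0], [0.005, 0.04, 0, 0], [0.005, 0.04, 0, 0], [0.005, 0.03, 0, 0]]
  ]
}}

```text
t: 16.55
tcp_pos: [0.5699, -0.1218, 0.3433]
tool_rot: [1.0, -0.004, 0.026, 0.004]
force: [0.1, 0.5, -0.4]
finger_gap: 1.0
```

```bash
python3 -c "
from h import *
go(.56,-.25,.33,-20)"
```

```text
t 16.55 tcp [ 0.5699 -0.1218  0.3433] yaw -0.43 tilt [ 0.0517 -0.0073 -0.9986] F [ 0.06  0.51 -0.42] gap 1.0
need tool [-0.0096  0.1282  0.0137] len 0.129 spin 19.57
```

Call:
{"op": "apply_moves", "data": {
  "increments": [
    [[-0.003, 0.043, 0, 0], [-0.003, 0.043, 0, 0], [-0.003, 0.038, 0, 0], [0, 0, 0, 8], [0, 0, 0, 8]]
  ]
}}

```text
t: 17.05
tcp_pos: [0.5576, -0.2559, 0.3443]
tool_rot: [0.988, -0.151, 0.027, 0.001]
force: [-0.2, 0.8, 0.3]
finger_gap: 0.999
```

Call:
{"op": "apply_moves", "data": {
  "increments": [
    [[0, 0, -0.04, 4], [0, 0, -0.04, 0], [0, 0, -0.04, 0], [0, 0, 0, 0], [0, 0, 0, 0]]
  ]
}}

```text
t: 17.55
tcp_pos: [0.5484, -0.2551, 0.4666]
tool_rot: [0.982, -0.189, 0.023, -0.002]
force: [0.0, -0.4, -0.9]
finger_gap: 0.999
```

```bash
python3 -c "
from h import *
go(.57,-.255,.33,-20)"
```

```text
t 17.55 tcp [ 0.5484 -0.2551  0.4666] yaw -21.84 tilt [ 0.0467 -0.0052 -0.9989] F [ 0.02 -0.45 -0.95] gap 0.999
need tool [ 0.0138 -0.0064  0.1374] len 0.138 spin -1.84
```

Call:
{"op": "apply_moves", "data": {
  "increments": [
    [[0.004, -0.002, 0.03, 0], [0.004, -0.002, 0.03, 0], [0.004, -0.002, 0.03, 0], [0, 0, 0.02, 0], [0, 0, 0, 0]]
  ]
}}

```text
t: 18.05
tcp_pos: [0.5654, -0.2528, 0.3513]
tool_rot: [0.982, -0.189, 0.022, -0.003]
force: [0.4, -0.2, -0.0]
finger_gap: 1.001
```

```bash
python3 wr.py w9; python3 - <<'E'
from h import *
go(.584,-.26,.235,-20)
X=np.load("pics/w9.npz")["X"]
m=(X[...,2]>.2)&(X[...,2]<.225);m[290:]=0
n,l,st,ce=cv2.connectedComponentsWithStats(m.astype(np.uint8))
for i in range(1,n):
    if st[i,4]>100:
        q=X[l==i]; q=q[abs(q[:,2]-np.median(q[:,2]))<.004]
        print(st[i],ce[i].round(0),np.median(q,0).round(4),((q.min(0)+q.max(0))/2).round(4),np.ptp(q,axis=0).round(3))
E
```

```text
t 18.1 tcp [ 0.5659 -0.2532  0.3527] yaw -21.82 tilt [ 0.0455 -0.0044 -0.999 ] F [ 0.09 -0.22  0.95] gap 0.999
need tool [0.0142 0.0011 0.1185] len 0.119 spin -1.82
[ 296  163   61   61 2917] [326. 193.] [ 0.5881 -0.261   0.2111] [ 0.5873 -0.2606  0.2101] [0.046 0.046 0.006]
```

View pics/w9.png

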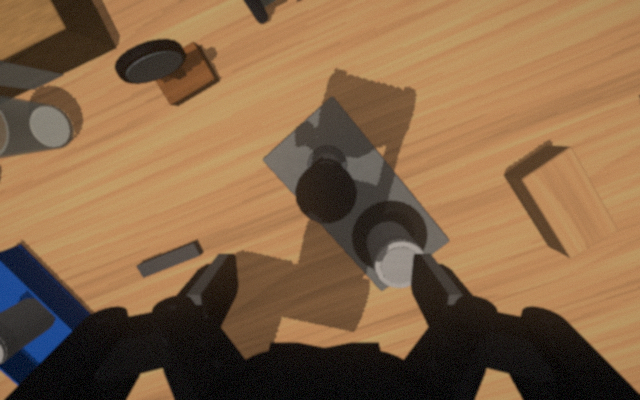

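The cap is at (326,193), which gives (0.5875, -0.2607) with its top at z = 0.211. The extension is therefore about 0.015. I descend around it.

Call:
{"op": "apply_moves", "data": {
  "increments": [
    [[0.008, 0.001, 0.02, 0], [0.007, 0, 0.02, 0], [0, 0, 0, 0]]
  ]
}}

```text
t: 18.4
tcp_pos: [0.5824, -0.2605, 0.3157]
tool_rot: [0.982, -0.189, 0.025, -0.001]
force: [-0.1, -0.8, 0.7]
finger_gap: 0.998
```

```bash
python3 -c "
from h import *
go(.585,-.2605,.235,-20)"
```

```text
t 18.4 tcp [ 0.5824 -0.2605  0.3157] yaw -21.82 tilt [ 0.0495 -0.0072 -0.9988] F [-0.09 -0.75  0.69] gap 0.998
need tool [-0.0015 -0.      0.0808] len 0.081 spin -1.82
```

Call:
{"op": "apply_moves", "data": {
  "increments": [
    [[-0.001, 0, 0.02, 0], [0, 0, 0.02, 0], [0, 0, 0.02, 0], [0, 0, 0.01, 0], [0, 0, 0, 0]]
  ]
}}

```text
t: 18.9
tcp_pos: [0.5876, -0.2627, 0.2532]
tool_rot: [0.982, -0.189, 0.031, 0.002]
force: [0.3, 0.6, -0.2]
finger_gap: 1.001
```

```bash
python3 -c "
from h import *
go(.585,-.2605,.235,-20)"
```

```text
t 18.9 tcp [ 0.5876 -0.2627  0.2532] yaw -21.78 tilt [ 0.0605 -0.015  -0.9981] F [ 0.31  0.65 -0.2 ] gap 1.001
need tool [-0.0043 -0.0009  0.018 ] len 0.019 spin -1.78
```

Call:
{"op": "apply_moves", "data": {
  "increments": [
    [[-0.003, 0, 0.008, 0], [-0.002, 0, 0.008, 0], [0, 0, 0.002, 0], [0, 0, 0, 0]]
  ]
}}

```text
t: 19.3
tcp_pos: [0.5849, -0.2618, 0.2377]
tool_rot: [0.981, -0.189, 0.034, 0.003]
force: [-0.1, -0.0, -0.2]
finger_gap: 1.001
```

```bash
python3 -c "
from h import *
go(.584,-.260,.235,-20)"
```

```text
t 19.3 tcp [ 0.5849 -0.2618  0.2377] yaw -21.78 tilt [ 0.0657 -0.0187 -0.9977] F [-0.07 -0.02 -0.16] gap 1.001
need tool [-0.0017 -0.0013  0.0026] len 0.003 spin -1.78
```

Call:
{"op": "apply_moves", "data": {
  "increments": [
    [[-0.001, -0.001, 0.003, 0], [0, 0, 0, 0], [0, 0, 0, 0], [0, 0, 0, 0], [0, 0, 0, 0]]
  ],
  "fingers": 0.0,
  "newtons": 80
}}

```text
t: 19.8
tcp_pos: [0.5851, -0.26, 0.2353]
tool_rot: [0.981, -0.189, 0.035, 0.003]
force: [-0.8, -1.7, 0.2]
finger_gap: 0.48
```

Call:
{"op": "apply_moves", "data": {
  "increments": [
    [[0, 0, 0, 0], [0, 0, 0, 0], [0, 0, 0, 0]]
  ]
}}

```text
t: 20.1
tcp_pos: [0.5851, -0.26, 0.2353]
tool_rot: [0.981, -0.189, 0.035, 0.003]
force: [1.4, 1.4, 1.2]
finger_gap: 0.477
```

```bash
python3 wr.py w10;python3 -c "
from h import *
go(.584,-.260,.31,-20)"
```

```text
t 20.15 tcp [ 0.5851 -0.26    0.2353] yaw -21.8 tilt [ 0.0672 -0.0181 -0.9976] F [0.03 1.32 0.48] gap 0.473
need tool [ 0.0041 -0.0002 -0.0746] len 0.075 spin -1.8
```

View pics/w10.png

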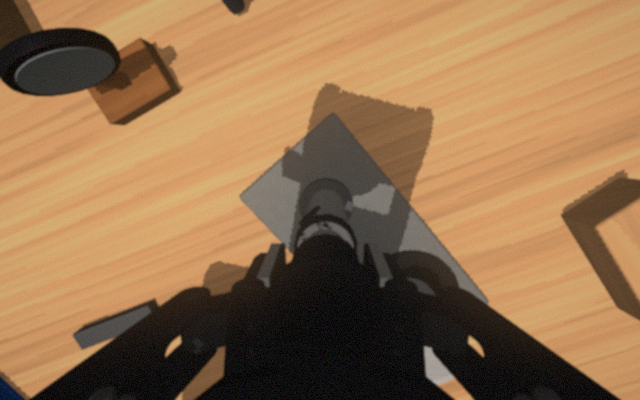

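Call:
{"op": "apply_moves", "data": {
  "increments": [
    [[0.0005, 0, -0.008, 0], [0.001, 0, -0.012, 0], [0.001, 0, -0.012, 0]]
  ]
}}

```text
t: 20.45
tcp_pos: [0.5852, -0.2601, 0.2633]
tool_rot: [0.981, -0.189, 0.033, 0.001]
force: [3.6, -1.3, -10.8]
finger_gap: 0.473
```

```bash
python3 wr.py w11;python3 -c "
from h import *
go(.585,-.260,.313,-20)"
```

```text
t 20.5 tcp [ 0.5852 -0.2601  0.2654] yaw -21.81 tilt [ 0.0642 -0.0156 -0.9978] F [ 2.08  0.45 -7.03] gap 0.474
need tool [ 0.0029 -0.0005 -0.0475] len 0.048 spin -1.81
```

View pics/w11.png

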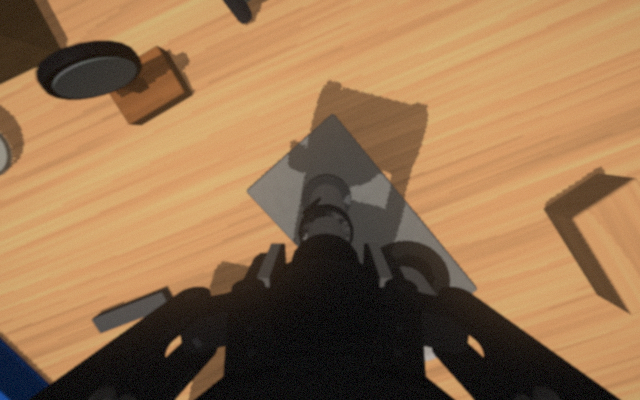

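The tube is coming up with the knob at about 10 N, so I continue.

Call:
{"op": "apply_moves", "data": {
  "increments": [
    [[0.001, 0, -0.012, 0], [0.001, 0, -0.012, 0], [0.001, 0, -0.01, 0]]
  ]
}}

```text
t: 20.8
tcp_pos: [0.5852, -0.2601, 0.2989]
tool_rot: [0.981, -0.189, 0.031, 0.001]
force: [3.4, -0.0, -10.0]
finger_gap: 0.472
```

Call:
{"op": "apply_moves", "data": {
  "increments": [
    [[0.0005, 0, -0.006, 0], [0.0005, 0, -0.005, 0]]
  ]
}}

```text
t: 21.0
tcp_pos: [0.5852, -0.2601, 0.3114]
tool_rot: [0.981, -0.189, 0.031, 0.001]
force: [2.4, 0.6, -7.7]
finger_gap: 0.477
```

Call:
{"op": "apply_moves", "data": {
  "increments": [
    [[0.0005, 0, -0.004, 0], [0.0005, 0, -0.004, 0]]
  ]
}}

```text
t: 21.2
tcp_pos: [0.5852, -0.2601, 0.3136]
tool_rot: [0.982, -0.189, 0.03, 0.0]
force: [12.3, -4.5, -34.0]
finger_gap: 0.473
```

The stop is reached: travel 78 mm, extension about 0.093, force rising to 34 N. I relax, release and check the button.

Call:
{"op": "apply_moves", "data": {
  "increments": [
    [[0, 0, 0, 0], [0, 0, 0.0, 0]]
  ]
}}

```text
t: 21.4
tcp_pos: [0.5853, -0.2602, 0.3133]
tool_rot: [0.982, -0.189, 0.029, -0.0]
force: [2.4, 0.4, -6.3]
finger_gap: 0.474
```

Call:
{"op": "apply_moves", "data": {
  "increments": [
    [[0, 0, 0, 0], [0, 0, 0, 0], [0, 0, 0, 0]]
  ],
  "fingers": 1.0
}}

```text
t: 21.7
tcp_pos: [0.5853, -0.2613, 0.3181]
tool_rot: [0.981, -0.189, 0.031, 0.002]
force: [0.1, -0.3, 0.0]
finger_gap: 0.959
```

```bash
python3 - <<'E'
from h import *
go(.585,-.260,.42,-20)
p,d=manip.snapshot("side");np.savez("pics/side1.npz",p=p,d=d)
f=[np.load("pics/side0.npz")["p"],p]
X=np.array([.5875,-.2607,.112])+np.array([.947,.32,0])*.022
u,v=proj("side",X).astype(int);print(u,v)
for x in (.29,.289): print(proj("side",[.5875,-.2607,x]))
i=np.hstack([cv2.resize(a[v-60:v+50,u-40:u+40],None,fx=5,fy=5,interpolation=2) for a in f]);print(i.shape)
cv2.imwrite("pics/side1.png",i[:,:,::-1])
c=manip.camera_model("side");print(-c["R"].T@c["t"])
E
```

```text
t 21.7 tcp [ 0.5853 -0.2613  0.3181] yaw -21.8 tilt [ 0.0609 -0.0153 -0.998 ] F [ 0.09 -0.32  0.04] gap 0.959
need tool [ 0.0056 -0.0019 -0.1017] len 0.102 spin -1.8
347 151
[356.19507361 114.53620784]
[356.17751719 114.77036412]
(550, 800, 3)
[0.0913952  0.74386964 1.11439294]
```

View pics/side1.png

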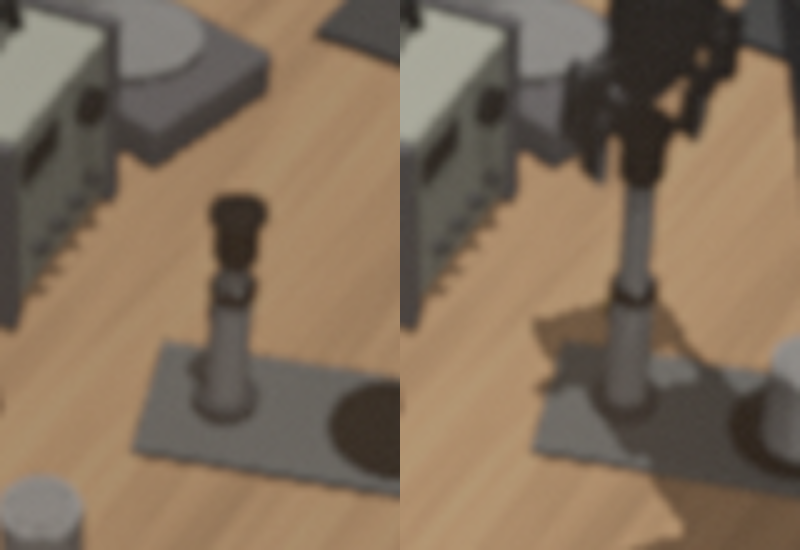

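The button isn't clear here because the tube is shaded and the crop is small. I retreat upward and look closer.

Call:
{"op": "apply_moves", "data": {
  "increments": [
    [[0.001, 0, -0.02, 0], [0.002, 0, -0.03, 0], [0.002, 0, -0.04, 0], [0, 0, -0.04, 0], [0, 0, 0, 0]]
  ]
}}

```text
t: 22.25
tcp_pos: [0.581, -0.2615, 0.4563]
tool_rot: [0.981, -0.189, 0.032, 0.003]
force: [0.7, -0.0, 1.5]
finger_gap: 0.997
```

Call:
{"op": "apply_moves", "data": {
  "increments": [
    [[-0.02, -0.04, 0, 0], [-0.02, -0.04, 0, 0], [-0.02, -0.04, 0, 0], [-0.02, -0.04, 0, 0], [0, 0, 0, 0]]
  ]
}}

```text
t: 22.75
tcp_pos: [0.5652, -0.0803, 0.4552]
tool_rot: [0.981, -0.192, 0.037, 0.004]
force: [0.4, -0.6, -0.4]
finger_gap: 1.0
```

```bash
python3 wr.py w12; python3 - <<'E'
from h import *
go(.585,-.260,.42,-20)
p,d=manip.snapshot("side");np.savez("pics/side2.npz",p=p,d=d)
u,v=347,151
f=[np.load("pics/side0.npz")["p"],p]
i=np.hstack([cv2.resize(a[v-45:v+30,u-25:u+25],None,fx=8,fy=8,interpolation=2) for a in f])
cv2.imwrite("pics/side2.png",i[:,:,::-1])
for r in (.017,.027): print(proj("side",np.array([.5875,-.2607,.112])+np.array([.947,.32,0])*r))
X=cloud("side",d); m=(X[...,2]>.2)&(np.hypot(X[...,0]-.5875,X[...,1]+.26)<.04); print(np.percentile(X[m],[1,50,99],axis=0).round(4))
W=np.load("pics/w12.npz")["X"]; m=(W[...,2]>.2)&(np.hypot(W[...,0]-.5875,W[...,1]+.26)<.04); print(m.sum()); 
if m.sum(): print(np.percentile(W[m],[1,50,90,99],axis=0).round(4))
E
```

```text
t 22.8 tcp [ 0.5658 -0.0826  0.4554] yaw -22.25 tilt [ 0.071  -0.0254 -0.9972] F [-0.64  0.53  0.51] gap 0.998
need tool [0.082  0.1571 0.0411] len 0.182 spin -2.25
[349.03750204 151.77791141]
[346.50641036 151.3794896 ]
[[ 0.5681 -0.2784  0.2017]
 [ 0.5848 -0.2486  0.2681]
 [ 0.6083 -0.2352  0.2921]]
3943
[[ 0.5666 -0.281   0.2039]
 [ 0.589  -0.2537  0.2882]
 [ 0.6029 -0.2428  0.2894]
 [ 0.6086 -0.238   0.2901]]
```

View pics/side2.png

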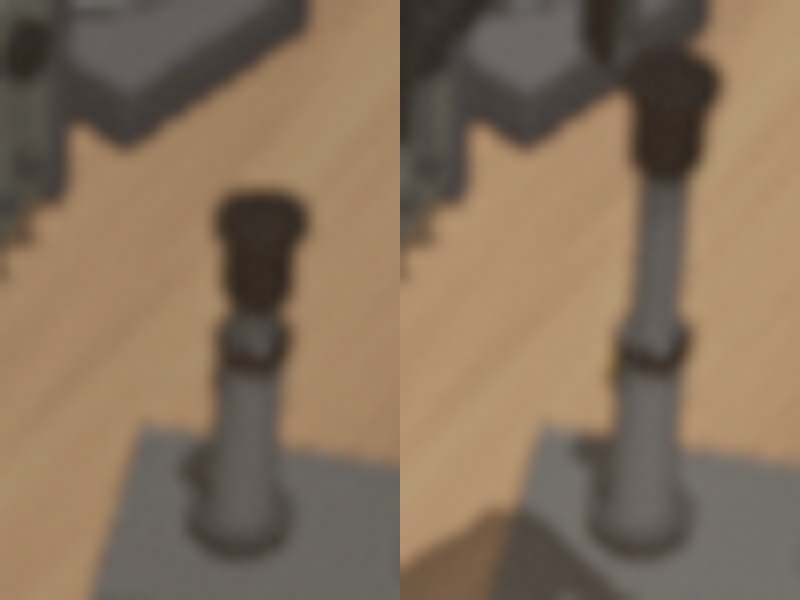

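View pics/w12.png

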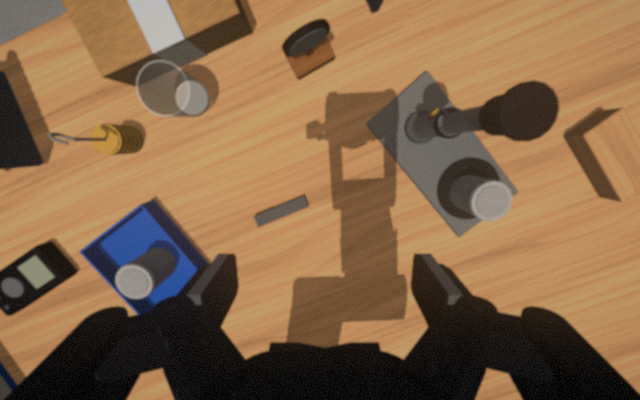

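The wrist view shows a brass spot at about (435,112) on the tube's far side, and the side view shows a yellow sliver at (610,360) in the crop. The cap top is at 0.289. I confirm this numerically, along with the tins.

```bash
python3 - <<'E'
from h import *
f=np.load("pics/w12.npz");p,X=f["p"],f["X"]
h=cv2.cvtColor(p,cv2.COLOR_RGB2HSV)
r=np.zeros(h.shape[:2],bool);r[95:130,415:455]=1
m=r&(h[...,0]>14)&(h[...,0]<32)&(h[...,1]>140);m&=X[...,2]>.07
print("brass",m.sum(),np.median(X[m],0).round(3))
print("expect face",[.5875+.947*.027,-.2607+.32*.027,.112])
m=(X[...,2]>.07)&(X[...,2]<.105);m[:,:60]=0
n,l,st,ce=cv2.connectedComponentsWithStats(m.astype(np.uint8))
for i in range(1,n):
    if st[i,4]>300:
        q=X[l==i];z=np.percentile(q[:,2],80);q=q[abs(q[:,2]-z)<.004];print(ce[i].round(),z.round(4),((q.min(0)+q.max(0))/2).round(4),np.ptp(q,axis=0).round(3))
p,d=manip.snapshot("top");X=cloud("top",d);p0=np.load("pics/top0.npz")["p"]
for z0,z1,u,v in[(.085,.105,412,230),(.074,.094,240,205)]:
    m=np.zeros((400,640),bool);m[v-25:v+25,u-25:u+25]=1;m&=(X[...,2]>z0)&(X[...,2]<z1);q=X[m];print("tin",m.sum(),((q.min(0)+q.max(0))/2).round(4),np.median(q,0).round(4),np.ptp(q,axis=0).round(3))
cv2.imwrite("pics/top2.png",cv2.resize(np.vstack([p0[110:300,140:500],p[110:300,140:500]]),None,fx=1.5,fy=1.5)[:,:,::-1])
c=np.load("pics/w12.npz")["p"][60:160,380:480];cv2.imwrite("pics/btn.png",cv2.resize(c,None,fx=5,fy=5,interpolation=2)[:,:,::-1])
print(manip.sense()["t"])
E
```

```text
brass 44 [ 0.607 -0.253  0.121]
expect face [0.613069, -0.25206, 0.112]
[142.  27.] 0.081 [0.882  0.0503 0.0806] [0.109 0.221 0.007]
[307.  42.] 0.1003 [ 0.7625 -0.1305  0.1002] [0.015 0.067 0.008]
[162.  88.] 0.0943 [0.7776 0.0789 0.0938] [0.076 0.075 0.007]
[488. 200.] 0.0957 [ 0.4501 -0.3018  0.0949] [0.062 0.062 0.006]
[136. 280.] 0.0849 [0.5346 0.2727 0.084 ] [0.061 0.062 0.006]
tin 287 [ 0.4504 -0.3007  0.0955] [ 0.4501 -0.3007  0.0963] [0.06  0.062 0.019]
tin 283 [0.5336 0.2728 0.0837] [0.5334 0.2726 0.0854] [0.061 0.064 0.019]
22.9
```

View pics/top2.png

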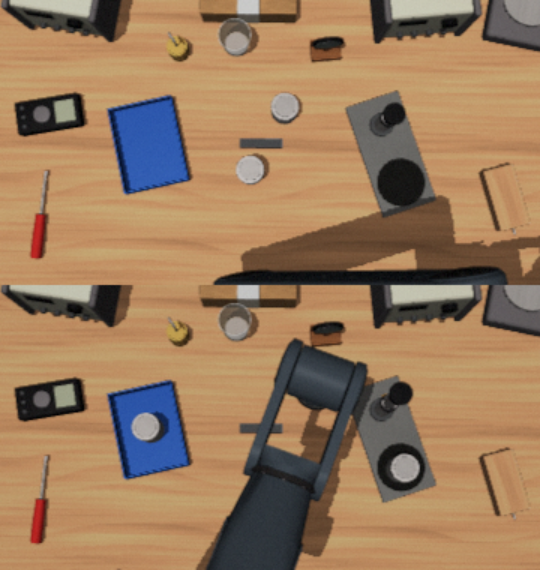

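View pics/btn.png

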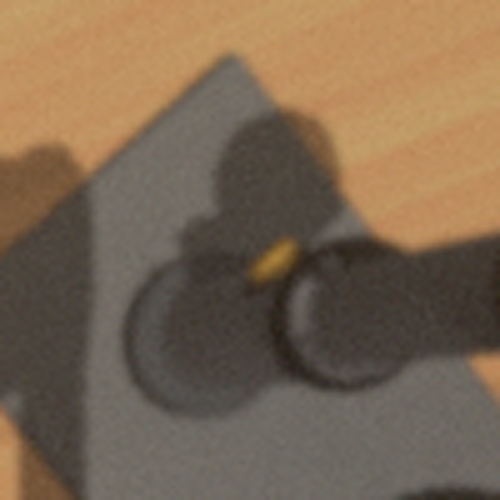

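The zoomed view shows the brass pin standing out of the tube at (272,262). Both tins stand level on their surfaces, with tops at 0.095 and 0.084, and nothing else has moved. I hand in.

```bash
python3 -c "
from station import manip
print(manip.sign_off())"
```

```text
the job is handed in; nothing more can be done
None
```

The stand is ready, and I handed the job in at about 23 s of the 72 s allowed. Sign-off returns no verdict.

- **Weighing:** I lifted both tins. The one nearer the robot read about 6 N (0.6 kg) and the other about 2.6–3.5 N (roughly 0.3 kg). Single readings scattered by up to 1 N, but the gap is well beyond that.
- **Heavy tin:** It went onto the ballast pad first. It is upright with its top at z = 0.095 m, wholly on the pad and about 5 mm off its centre.
- **Light tin:** It is upright in the middle of the tray, with its top at z = 0.084 m.
- **Mast:** I did this last, after both tins. I pulled it up about 78 mm to the stop, where the force peaked at 34 N. The cap top reads 0.289 m, an extension of about 0.09 m. The brass lock pin shows outside the tube in the wrist view and, less clearly, in the side view. Its measured height was 0.121 m, about right for the upper edge of a 14 mm pin centred at 0.112 m.
- **Everything else:** In the before and after top views nothing else appears moved. The gripper is open and clear of everything.

The tool built up a lean of about 4° over the moves, because the moves cannot correct tilt. It caused no visible problem with the grips or placings.

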